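# Close up the nozzle test cabinet

## Robot

A 7-joint arm with a two-finger parallel gripper is mounted at the origin on the work surface. World frame = base frame: x ahead of the robot, y to its left, z up, the work surface at z = 0. Lengths are in m, angles in rad, forces in N, time in s.
With the tool pointing down it reaches from about 0.425 to 0.875 m from the base axis. Payload 9.9 kg.
Tool frame: the origin (TCP) lies between the finger pads; the fingertips stand 14 mm ahead of it and the grasp point (between the pads) lies 5 mm behind it (bot.finger_overhang is the distance from the TCP to the fingertips, in m); z points along the fingers, y is the line along which they close (so a half turn about z gives the same grasp; the last joint's range is limited). The gripper opens to 85 mm and grips with 20 to 120 N. Pads are 22 mm wide; open, the fingers measure 114 mm over their backs; the gripper's body (76 mm by 85 mm) begins 54 mm behind the grasp point. The pads swing forward as they close: fully open they stand 13 mm farther back than shut.
Start: joints at [-0.084, 0.576, 0.025, 1.437, -0.015, 1.129, -0.057], TCP at [0.675, 0, 0.245] pointing down, gripper open.
Joint ranges: [-2.76, 2.76], [-0.34, 2.15], [-1.52, 1.57], [0.19, 2.46], [-1.09, 4.23], [0.17, 1.99], [-2.82, 2.82]. Speed limits (rad/s): [2.22, 2.22, 3.01, 3.01, 3.14, 3.14, 3.14].

## Interface

Orientations are given as [roll, pitch, yaw] about the fixed x, y, z axes, in that order (R = Rz(yaw) Ry(pitch) Rx(roll)).
In Python, from rig import bot gives the robot as it stands. The module is installed in compiled form; this text tells all that it offers.
- The arm moves only by the tool servo_tool, never from a script. Its argument "commands" is a list of rows, each an object with "xyz": the shift along the tool's x, y, z in m, a list of three; "turn": the turn, a rotation vector about the tool's x, y, z in rad, a list of three; "fingers": the opening in per cent of the stroke, from 0 (shut) to 100 (fully open). A call has 1 to 5 rows; each row is the pose to reach, as a shift and turn from the pose commanded when the call began, along the tool's axes at that moment; what a row does not reach only later rows make up. A row lasts 1/8 s, in which the tool goes at most 62.5 mm and 10.7 degrees, less where a joint would pass 70% of its speed; a pose out of reach is approached as far as the arm can. A call with a gripper value outside its range is refused whole. The fingers move at their own pace and stop on an object; "force" is the grip in N (left out, the last holds). Time passes only in rows, so rows that repeat a pose let the fingers close. It gives the time, the measured TCP pose, the force, the opening and the grip force at its end, in the units of the state.
- bot.get_obs(): the state, without advancing time (a new reading comes with each control period).
- bot.camera(name): name is "scene" or "side" or "wrist"; returns (picture, depth): 384x512x3 uint8, red, green, blue; 384x512 float32, m along the optical axis (not along the pixel's ray), 0 where there is no reading.
- bot.get_calibration(name): a dict with "mtx" (3x3 intrinsics, pixels), "world_from_camera" (4x4, takes a point from camera to world coordinates). Camera axes: x right, y up, looking along -z (the intrinsics and any distortion apply to the point x, -y, -z); pixel columns grow to the right and rows downward; lengths in m; the calibration is good to about 2 mm. A picture is of the moment at which its call begins: read the wrist's pose just before it. get_calibration takes no time and is no camera call; for the wrist camera it gives the pose at the moment of the call.
- bot.hand_in(): hands the job in; it is judged then, once.
The state is a dict: "clock": time; "joints": joint angles; "joint_vel": joint speeds; "joint_efforts": joint torques, N m; "position": TCP position; "tcp_rot": TCP orientation; "ft_force": force on the tool from outside, world axes, zero at the start; "torque": the same for the moment, N m; "finger_gap": finger opening in m; "grip_force": force on a finger pad.
Only numpy, scipy, OpenCV 4.12 (cv2) and the standard library are available. Lean on these libraries where they do the work, as an engineer would, in place of code of your own. Each camera call takes 0.05 s, during which the arm holds its last target. There are 200 camera calls.

## Task

Get the test cabinet ready for a pressure test: stand the white nozzle body upright, foot down, in the middle of the round pedestal inside the chamber, then slide the acrylic door fully shut over it, and last swing the clamp lever all the way down onto the shut door. Leave the brown cone tips where they are.

Things in the scene. Friction and masses are not known exactly. Their poses are not given: they have to be found in the camera images.
- cabinet: low stainless test cabinet, fixed. Origin at shelf height under the middle of its open-topped chamber, z up; the door shuts towards its +y. Chamber inside 196 x 196 mm, walls 12 mm thick and 104 mm high, floor 10 mm above the shelf; rails at x = +-105 mm rise to 114 mm. Pump housing from y = -110 to -380 mm, 104 mm high, its gauge at y = -355 mm standing to 198 mm.
- pedestal_top (a point): centre of the top face of the round black rubber pedestal, 66 mm in diameter and 12 mm high, fixed on the chamber floor (top 22 mm above the shelf); its place in the chamber varies
- nozzle_center (a point): white plastic nozzle body, 90 g, loose, upright among the cone tips; point on its axis half-way up, 38 mm above its foot; z axis from foot to top. 76 mm high: foot 40 mm across up to 30 mm; bayonet collar 50 mm across from 30 to 40 mm, 58 mm over its two lugs (own y axis); round neck 30 mm across from 40 to 76 mm, good to grip. On the pedestal it clears the door by 8 mm.
- door (a joint): how far the flat acrylic door on top is open, m: 0 fully shut over the chamber at its stop, 0.205 fully open over the pump housing. Slides along the cabinet's y axis, +y to shut, with about 1.5 N of friction; stays where left. Panel 198 x 210 x 6 mm, top face 112 mm above the shelf; its leading edge is at cabinet y = 105 mm minus this value.
- door_grip (a point): centre of the door's upright bar handle: 70 mm along the cabinet's x, 12 mm thick along the cabinet's y, 30 mm high from the door's top face (112 to 142 mm above the shelf); the point is 127 mm above the shelf
- clamp (a joint): angle of the clamp lever, rad: 0 fully down, level along the cabinet's -y over the shut door, at its stop; pi/2 upright; more than that it leans outward to +y (limit 2.1). A stiff hinge (0.13 N m) about the cabinet's x axis; it stays where it is left
- clamp_pivot (a point): the clamp's hinge axis, on the +y wall of the cabinet, 126 mm above the shelf. The lever is a bar 20 mm wide and 10 mm thick with a grip 28 mm wide and 14 mm thick on its last 36 mm
- clamp_end (a point): free end of the clamp lever, middle of its thickness, 94 mm from the pivot
- cone0_center (a point): brown ceramic cone tip standing on its base, 32 mm across at the foot, 34 mm high; this point is half-way up on its axis. Not needed for the job: stays where it is. Its start place varies.
- cone1_center (a point): brown ceramic cone tip standing on its base, 32 mm across at the foot, 34 mm high; this point is half-way up on its axis. Not needed for the job: stays where it is. Its start place varies.
- cone2_center (a point): brown ceramic cone tip standing on its base, 32 mm across at the foot, 34 mm high; this point is half-way up on its axis. Not needed for the job: stays where it is. Its start place varies.
Not all that is in view belongs to the job. Leave any pink or red look-alike of the part that bears nozzle_center alone.

How it is judged:
By the outcome, as a careful person would: the job done as asked, in the order asked, and still so for the second after the job is handed in, with the robot touching nothing.
It also fails if it takes over 64 s, if anything falls off the work surface, if the arm or the gripper's body presses on something with over 40 N, if the wrist force passes 120 N, or if a joint passes its speed limit or range.

## Working session

There is one attempt and no reset: what is moved stays moved. The work goes in short steps, Python scripts to look and compute and a tool call to move; the robot and the scene stay as the last step left them, time stands still between calls to the robot, and variables do not carry over. Pictures are saved under pics/ and viewed, at most 10 in all, crops included, and the job is handed in when it is done.

Besides the shell and the picture viewer there is one more tool, called after ">>>" as name(argument=value, ...), one argument or row to a line, values as JSON. servo_tool: Moves the arm, as the interface text tells. Its arguments: {"type":"object","properties":{"commands":{"type":"array","items":{"type":"object","properties":{"xyz":{"type":"array","items":{"type":"number"}},"turn":{"type":"array","items":{"type":"number"}},"fingers":{"type":"number"}}}},"force":{"type":"number"}},"required":["commands"]}

```bash
mkdir -p pics
cat > h.py <<'E'
import numpy as np, cv2
from rig import bot
def snap(n,tag):
    c=bot.get_calibration(n); p,d=bot.camera(n)
    cv2.imwrite(f'pics/{tag}.png',p[:,:,::-1]); np.savez(f'{tag}.npz',p=p,d=d,K=c['mtx'],T=c['world_from_camera'])
    return p,d
def w(tag,u,v,z=None,r=1):
    f=np.load(tag+'.npz');K,T=f['K'],f['T']
    ray=np.array([(u-K[0,2])/K[0,0],-(v-K[1,2])/K[1,1],-1.])
    if z is None:
        q=f['d'][int(v)-r:int(v)+r+1,int(u)-r:int(u)+r+1]; q=q[q>0]; s=np.median(q)
    else:
        s=(z-T[2,3])/(T[:3,:3]@ray)[2]
    return T[:3,:3]@(ray*s)+T[:3,3]
def cloud(tag):
    f=np.load(tag+'.npz');K,T,d=f['K'],f['T'],f['d']
    v,u=np.indices(d.shape); P=np.stack([(u-K[0,2])/K[0,0]*d,-(v-K[1,2])/K[1,1]*d,-d],-1)
    return P@T[:3,:3].T+T[:3,3], f['p'], d>0
E
python3 - <<'E'
from h import *
for n in ('scene','side'):
    snap(n,n+'0'); c=bot.get_calibration(n); print(np.round(c['world_from_camera'],2).tolist())
a=cv2.imread('pics/scene0.png');b=cv2.imread('pics/side0.png')
print(bot.get_obs()['tcp_rot'], bot.get_obs()['position'])
E
```

```text
[[-0.02, -0.63, 0.77, 1.1], [1.0, -0.02, 0.01, 0.21], [0.01, 0.77, 0.63, 0.58], [0.0, 0.0, 0.0, 1.0]]
[[-0.76, 0.41, -0.5, 0.11], [-0.65, -0.48, 0.59, 0.67], [0.0, 0.78, 0.63, 0.6], [0.0, 0.0, 0.0, 1.0]]
[-3.14011915e+00  7.57313467e-05  1.57082997e+00] [ 6.74622149e-01 -3.93597955e-06  2.44540551e-01]
```

View pics/scene0.png

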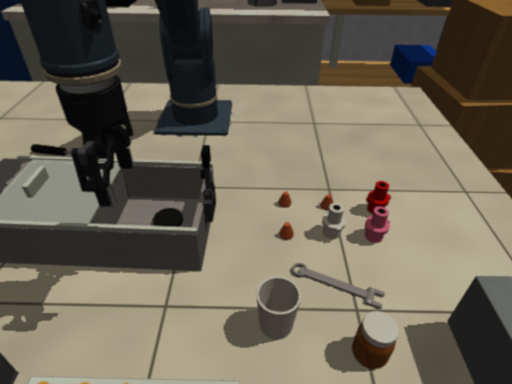

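View pics/side0.png

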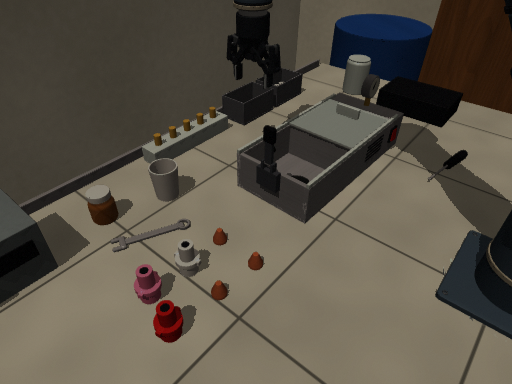

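Scene picture: the white nozzle is at (334,222). The look-alikes are pink at (377,224), red at (378,197) and the grey cup at (277,305). The cones are at (285,199), (327,201) and (287,230). The cabinet is at left, with its clamp upright at (208,180). In the side view the white nozzle is at (186,257), pink at (148,283) and red at (168,320). I choose the white one and check it in a crop.

Run:
```python
from h import *
a=cv2.imread('pics/side0.png');b=cv2.imread('pics/scene0.png')
A=cv2.resize(a[90:210,230:410],None,fx=4.4,fy=4.4,interpolation=3)[:,:790]
cv2.imwrite('pics/c1.png',A)
B=cv2.resize(a[210:310,130:270],None,fx=3,fy=3,interpolation=3)
C=cv2.resize(b[170:270,260:400],None,fx=2.7,fy=3,interpolation=3)
cv2.imwrite('pics/c2.png',np.hstack([B,C])[:,:800])
C0=cloud('side0')[0]
for tag,box in (('scene0',(190,245,322,348)),('side0',(238,275,172,202))):
    P,p,ok=cloud(tag); v0,v1,u0,u1=box
    Q=P[v0:v1,u0:u1].reshape(-1,3); c=p[v0:v1,u0:u1].reshape(-1,3).astype(int)
    m=(Q[:,2]>.005)&(Q[:,2]<.09)&(np.ptp(c,axis=1)<40)
    Q=Q[m]; print(tag,len(Q),Q.min(0).round(3),Q.max(0).round(3),'neck',np.median(Q[Q[:,2]>.045],axis=0).round(3), 'top',Q[Q[:,2]>.073].mean(0).round(4))
for tag,pts in {'scene0':[(285,199),(327,201),(287,230),(378,197),(377,224)],'side0':[(219,236),(256,260),(219,289),(168,320),(148,283),(330,172),(350,110)]}.items():
    for q in pts: print(tag,q,w(tag,*q).round(3))
# cabinet top points from side
for tag in ('side0','scene0'):
    P,p,ok=cloud(tag); Q=P[ok]; 
    m=(Q[:,2]>.1)&(Q[:,2]<.117)&(Q[:,0]>.4)&(Q[:,0]<.95)&(Q[:,1]<.3)&(Q[:,1]>-.5); Q=Q[m]
    r=cv2.minAreaRect(Q[:,:2].astype(np.float32)); print(tag,len(Q),r,Q.min(0),Q.max(0))
```

```text
scene0 622 [0.435 0.351 0.005] [0.557 0.401 0.079] neck [0.537 0.374 0.071] top [0.5292 0.3757 0.0768]
side0 698 [0.498 0.353 0.006] [0.554 0.404 0.078] neck [0.52  0.382 0.073] top [0.5261 0.3788 0.0756]
scene0 (285, 199) [0.44  0.277 0.023]
scene0 (327, 201) [0.447 0.376 0.025]
scene0 (287, 230) [0.545 0.276 0.025]
scene0 (378, 197) [0.46  0.487 0.051]
scene0 (377, 224) [0.549 0.463 0.052]
side0 (219, 236) [0.53  0.284 0.022]
side0 (256, 260) [0.423 0.285 0.024]
side0 (219, 289) [0.431 0.385 0.024]
side0 (168, 320) [0.433 0.502 0.06 ]
side0 (148, 283) [0.522 0.475 0.055]
side0 (330, 172) [0.418 0.022 0.104]
side0 (350, 110) [ 0.511 -0.237  0.134]
side0 4577 ((0.5228970646858215, -0.1323307752609253), (0.5103864669799805, 0.2221551388502121), 88.4684829711914) [ 0.40596892 -0.38839455  0.10001131] [0.63921637 0.1228928  0.11686523]
scene0 8042 ((0.5245361328125, -0.13343259692192078), (0.5046426653862, 0.22241553664207458), 88.48019409179688) [ 0.40753797 -0.38297239  0.10000273] [0.64158911 0.11919876 0.11699067]
```

View pics/c1.png

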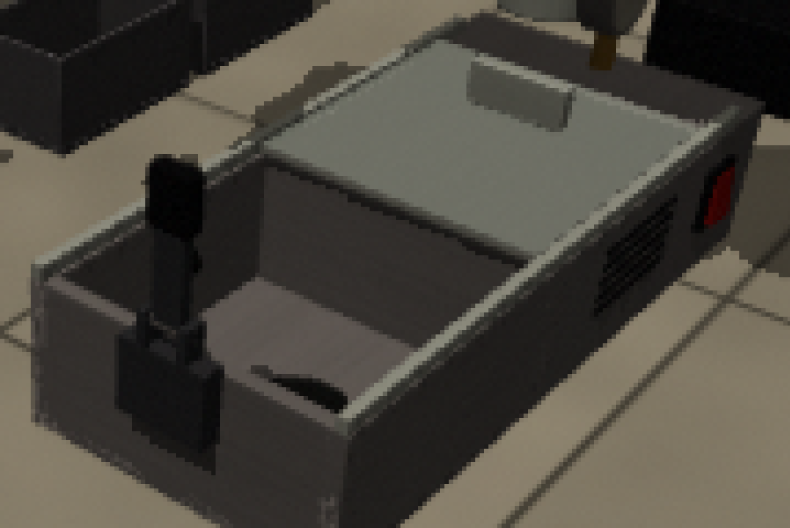

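View pics/c2.png

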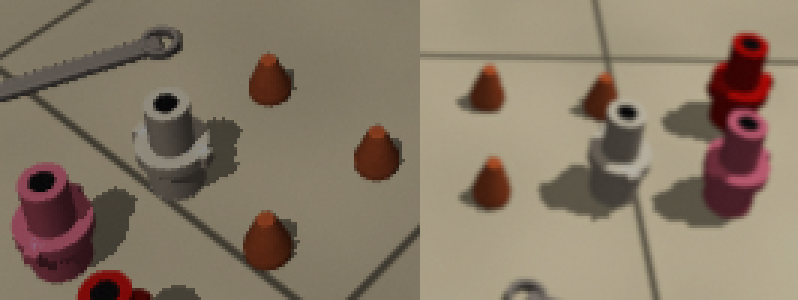

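White confirmed: grey-white with a bright lug, at about (0.526, 0.377), standing 76 mm high. Moving towards it.

>>> servo_tool(
  commands=[
    {"xyz": [0.0625,0,0],"fingers": 100},
    {"xyz": [0.125,0,0]},
    {"xyz": [0.1875,-0.03,0]},
    {"xyz": [0.25,-0.07,0]},
    {"xyz": [0.305,-0.1,0]},
  ],
  force=30,
)

```text
schema error: expected keys xyz, turn, fingers
```

>>> servo_tool(
  commands=[
    {"xyz": [0.0,-0.05,0]},
    {"xyz": [0.0,-0.05,0.03]},
    {"xyz": [0.0,-0.05,0.03]},
  ],
)

```text
schema error: expected keys xyz, turn, fingers
```

Run:
```python
from h import *
o=bot.get_obs();print(o['position'],o['tcp_rot'],o['finger_gap'],o['clock'],o['ft_force'])
for n in ('wrist','scene','side'): snap(n,n+'1')
b=cv2.imread('pics/scene1.png');cv2.imwrite('pics/c3.png',np.vstack([cv2.resize(b[130:270,0:230],(624,380),interpolation=3),cv2.resize(cv2.imread('pics/wrist1.png'),(280,210)).copy() if 0 else np.zeros((1,624,3),np.uint8)]))
```

```text
[ 6.74622149e-01 -3.93597955e-06  2.44540551e-01] [-3.14011915e+00  7.57313467e-05  1.57082997e+00] 0.08520840392717267 0.1 [ 0.46368326 -0.03576748  0.97929126]
```

View pics/c3.png

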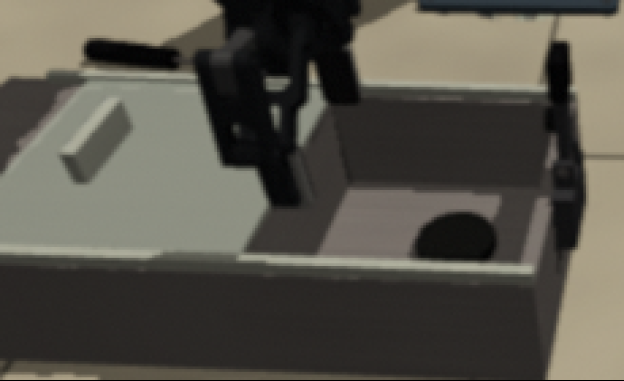

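View pics/wrist1.png

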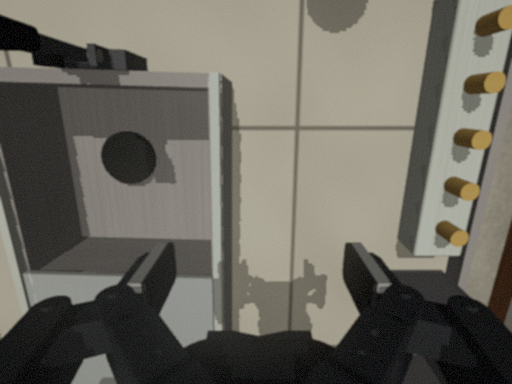

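The calls were refused because every row needs all three keys. The wrist picture still shows the whole pedestal, centred near (129,158), and the clamp pivot at about (105,60). I'll measure these from it and move.

>>> servo_tool(
  commands=[
    {"xyz": [0.0625,0,0],"turn": [0,0,0],"fingers": 100},
    {"xyz": [0.125,0,0],"turn": [0,0,0],"fingers": 100},
    {"xyz": [0.1875,-0.03,0],"turn": [0,0,0],"fingers": 100},
    {"xyz": [0.25,-0.07,0],"turn": [0,0,0],"fingers": 100},
    {"xyz": [0.305,-0.1,0],"turn": [0,0,0],"fingers": 100},
  ],
  force=30,
)

```text
clock: 0.88
position: [0.5829, 0.2904, 0.2452]
tcp_rot: [-3.141, 0.0, 1.571]
ft_force: [1.2, 0.1, 0.3]
finger_gap: 0.0857
grip_force: 0.0
```

Run:
```python
from h import *
o=bot.get_obs();print(o['position'],o['tcp_rot'],o['finger_gap'],o['clock'],o['ft_force'])
for n in ('wrist','scene','side'): snap(n,n+'2')
# pedestal, from wrist1/scene2/side2 by colour + plane
f=np.load('wrist1.npz');g=f['p'].max(2);m=np.zeros_like(g);m[110:205,85:175]=(g[110:205,85:175]<45)*255
n,l,s,c=cv2.connectedComponentsWithStats(m);i=1+s[1:,4].argmax();print(s[i],c[i],w('wrist1',*c[i],z=.022),w('wrist1',*c[i]))
P,p,ok=cloud('wrist1');Q=P[ok]
def rng(Q,m): Q=Q[m];print(len(Q),Q.min(0).round(4),Q.max(0).round(4),Q.mean(0).round(4))
R=P[l==i];rng(R,R[:,2]>.015)
P,p,ok=cloud('scene2');Q=P[ok]
print('ped depth z .017-.027 in chamber');rng(Q,(abs(Q[:,2]-.022)<.004)&(abs(Q[:,0]-.52)<.09)&(abs(Q[:,1])<.09))
for tag in('wrist1','scene2','side2'):
    P,p,ok=cloud(tag);Q=P[ok]
    print(tag,'clamp');rng(Q,(Q[:,2]>.13)&(Q[:,2]<.24)&(abs(Q[:,0]-.52)<.09)&(Q[:,1]>.06)&(Q[:,1]<.2))
    q=Q[(Q[:,2]>.13)&(Q[:,2]<.24)&(abs(Q[:,0]-.52)<.09)&(Q[:,1]>.06)&(Q[:,1]<.2)]
    for a in np.arange(.13,.24,.02):
        k=q[(q[:,2]>=a)&(q[:,2]<a+.02)]
        if len(k):print(round(a,2),len(k),k.min(0).round(3),k.max(0).round(3))
    print('handle');rng(Q,(Q[:,2]>.118)&(Q[:,2]<.15)&(abs(Q[:,0]-.52)<.06)&(Q[:,1]>-.3)&(Q[:,1]<-.15))
    q=Q[(Q[:,2]>.098)&(Q[:,2]<.118)&(Q[:,0]>.35)&(Q[:,0]<.7)&(Q[:,1]>-.09)&(Q[:,1]<.09)]
    for a in np.arange(-.09,.09,.03):
        k=q[(q[:,1]>=a)&(q[:,1]<a+.03)]
        if len(k):print('rails y',round(a+.015,3),k[:,0].min().round(4),k[:,0].max().round(4))
    k=Q[(Q[:,2]>.095)&(Q[:,2]<.108)&(abs(Q[:,0]-.585)<.03)&(Q[:,1]>.05)&(Q[:,1]<.2)];
    if len(k):print('front wall',k[:,1].min(),k[:,1].max())
```

```text
[0.58289087 0.29035873 0.24519776] [-3.14147297e+00  7.88237888e-05  1.57079064e+00] 0.08565962136756233 0.875 [1.19344246 0.11357263 0.33144924]
[ 102  132   54   51 1944] [128.13117284 155.86625514] [0.51105979 0.01214111 0.022     ] [0.51157182 0.01233424 0.02310554]
1943 [ 0.4786 -0.0213  0.0151] [0.6741 0.0737 0.3741] [0.5124 0.0124 0.0248]
ped depth z .017-.027 in chamber
514 [ 0.4301 -0.0382  0.0181] [0.5393 0.0707 0.0259] [0.502  0.0128 0.0226]
wrist1 clamp
2638 [0.5207 0.0985 0.13  ] [0.5483 0.1184 0.2152] [0.5404 0.1082 0.1765]
0.13 493 [0.524 0.103 0.13 ] [0.548 0.118 0.15 ]
0.15 600 [0.521 0.099 0.15 ] [0.541 0.115 0.17 ]
0.17 481 [0.521 0.099 0.17 ] [0.546 0.117 0.19 ]
0.19 886 [0.524 0.103 0.19 ] [0.546 0.118 0.21 ]
0.21 178 [0.54  0.104 0.21 ] [0.546 0.116 0.215]
handle
56 [ 0.4859 -0.239   0.118 ] [ 0.5056 -0.2354  0.1225] [ 0.4956 -0.2367  0.1199]
rails y -0.075 0.415 0.6354
rails y -0.045 0.4154 0.6362
rails y -0.015 0.421 0.6371
rails y 0.015 0.4249 0.6379
rails y 0.045 0.4281 0.6389
rails y 0.075 0.4309 0.6397
front wall 0.08845469488499684 0.11799650440214161
sce
[... 567 characters left out ...]
0.4183 0.6412
front wall 0.08828202400815377 0.11812502220076569
side2 clamp
415 [0.512  0.0997 0.1301] [0.5473 0.1227 0.2207] [0.5274 0.116  0.1804]
0.13 83 [0.512 0.106 0.13 ] [0.547 0.12  0.15 ]
0.15 72 [0.519 0.1   0.15 ] [0.539 0.119 0.17 ]
0.17 70 [0.515 0.108 0.17 ] [0.543 0.12  0.189]
0.19 109 [0.516 0.109 0.19 ] [0.545 0.123 0.21 ]
0.21 81 [0.516 0.106 0.21 ] [0.544 0.121 0.221]
handle
221 [ 0.4843 -0.249   0.1184] [ 0.5555 -0.2313  0.1432] [ 0.5175 -0.2377  0.132 ]
rails y -0.075 0.4145 0.6353
rails y -0.045 0.4147 0.6342
rails y -0.015 0.4157 0.4258
rails y 0.015 0.4161 0.6372
rails y 0.045 0.418 0.6377
rails y 0.075 0.4182 0.6397
front wall 0.09003998801737145 0.12000027557197324
```

Run:
```python
from h import *
for tag in('wrist1','scene2','side2'):
    P,p,ok=cloud(tag);m=ok&(abs(P[...,0]-.511)<.04)&(abs(P[...,1]-.012)<.04)&(p.max(2)<(45 if tag=='wrist1' else 60))&(abs(P[...,2]-.022)<.005)
    if m.sum()<20: continue
    (c,r)=cv2.minEnclosingCircle(P[m][:,:2].astype(np.float32));q=P[m];print(tag,m.sum(),np.round(c,4),round(r,4),q.min(0).round(3),q.max(0).round(3))
for tag in('wrist2','scene2','side2'):
    P,p,ok=cloud(tag);m=ok&(abs(P[...,0]-.526)<.035)&(abs(P[...,1]-.377)<.035)&(P[...,2]>.066)&(P[...,2]<.09)&(np.ptp(p.astype(int),axis=2)<40)
    if m.sum()<20: print(tag,m.sum());continue
    (c,r)=cv2.minEnclosingCircle(P[m][:,:2].astype(np.float32));q=P[m];print(tag,m.sum(),np.round(c,4),round(r,4),q.min(0).round(3),q.max(0).round(3))
```

```text
wrist1 1906 [0.5104 0.01  ] 0.0322 [ 0.479 -0.021  0.017] [0.542 0.041 0.025]
scene2 455 [0.5091 0.0095] 0.0334 [ 0.477 -0.022  0.018] [0.539 0.042 0.026]
side2 71 [ 0.5139 -0.0043] 0.0244 [ 0.49  -0.021  0.02 ] [ 0.538 -0.     0.023]
wrist2 809 [0.5264 0.3768] 0.0153 [0.512 0.362 0.066] [0.542 0.391 0.08 ]
scene2 159 [0.5272 0.3754] 0.016 [0.512 0.361 0.066] [0.543 0.391 0.079]
side2 184 [0.5267 0.3782] 0.016 [0.511 0.363 0.066] [0.543 0.394 0.078]
```

>>> servo_tool(
  commands=[
    {"xyz": [0.05,-0.035,0.0],"turn": [0,0,0],"fingers": 100},
    {"xyz": [0.072,-0.048,0.04],"turn": [0,0,0],"fingers": 100},
    {"xyz": [0.072,-0.048,0.08],"turn": [0,0,0],"fingers": 100},
    {"xyz": [0.072,-0.048,0.1],"turn": [0,0,0],"fingers": 100},
    {"xyz": [0.072,-0.048,0.1],"turn": [0,0,0],"fingers": 100},
  ],
)

```text
clock: 1.65
position: [0.536, 0.3592, 0.1437]
tcp_rot: [-3.139, 0.003, 1.57]
ft_force: [0.6, -0.3, -0.2]
finger_gap: 0.0851
grip_force: 0.0
```

>>> servo_tool(
  commands=[
    {"xyz": [0,0,0.04],"turn": [0,0,0],"fingers": 100},
    {"xyz": [0,0,0.07],"turn": [0,0,0],"fingers": 100},
    {"xyz": [0,0,0.083],"turn": [0,0,0],"fingers": 100},
    {"xyz": [0,0,0.083],"turn": [0,0,0],"fingers": 100},
    {"xyz": [0,0,0.083],"turn": [0,0,0],"fingers": 100},
  ],
)

```text
clock: 2.28
position: [0.5371, 0.3612, 0.0638]
tcp_rot: [3.14, -0.001, 1.571]
ft_force: [-0.7, 1.1, -0.6]
finger_gap: 0.085
grip_force: 0.0
```

>>> servo_tool(
  commands=[
    {"xyz": [0.0155,-0.0105,0.002],"turn": [0,0,0],"fingers": 100},
    {"xyz": [0.0155,-0.0105,0.002],"turn": [0,0,0],"fingers": 100},
    {"xyz": [0.0155,-0.0105,0.002],"turn": [0,0,0],"fingers": 60},
    {"xyz": [0.0155,-0.0105,0.002],"turn": [0,0,0],"fingers": 40},
    {"xyz": [0.0155,-0.0105,0.002],"turn": [0,0,0],"fingers": 20},
  ],
  force=30,
)

```text
clock: 2.9
position: [0.5259, 0.3759, 0.0603]
tcp_rot: [3.141, 0.0, 1.57]
ft_force: [-0.2, -0.1, 1.0]
finger_gap: 0.0324
grip_force: 0.2
```

>>> servo_tool(
  commands=[
    {"xyz": [0,0,0],"turn": [0,0,0],"fingers": 20},
    {"xyz": [0,0,0],"turn": [0,0,0],"fingers": 20},
    {"xyz": [0,0,0],"turn": [0,0,0],"fingers": 20},
    {"xyz": [0,0,0],"turn": [0,0,0],"fingers": 20},
  ],
)

```text
clock: 3.4
position: [0.5258, 0.3762, 0.0604]
tcp_rot: [3.141, 0.0, 1.571]
ft_force: [1.1, -0.5, 1.3]
finger_gap: 0.0289
grip_force: 32.1
```

>>> servo_tool(
  commands=[
    {"xyz": [0,0,-0.04],"turn": [0,0,0],"fingers": 20},
    {"xyz": [0,0,-0.1],"turn": [0,0,0],"fingers": 20},
    {"xyz": [0,0,-0.16],"turn": [0,0,0],"fingers": 20},
    {"xyz": [0,0,-0.22],"turn": [0,0,0],"fingers": 20},
    {"xyz": [0,0,-0.25],"turn": [0,0,0],"fingers": 20},
  ],
)

```text
clock: 4.03
position: [0.526, 0.3768, 0.314]
tcp_rot: [3.139, -0.003, 1.571]
ft_force: [1.5, 0.1, -1.9]
finger_gap: 0.0293
grip_force: 31.9
```

>>> servo_tool(
  commands=[
    {"xyz": [0,0,-0.02],"turn": [0,0,0],"fingers": 20},
    {"xyz": [-0.05,0,-0.02],"turn": [0,0,0],"fingers": 20},
    {"xyz": [-0.1,0,-0.02],"turn": [0,0,0],"fingers": 20},
    {"xyz": [-0.14,0,-0.02],"turn": [0,0,0],"fingers": 20},
    {"xyz": [-0.14,0,-0.02],"turn": [0,0,0],"fingers": 20},
  ],
)

```text
clock: 4.65
position: [0.5259, 0.2323, 0.3306]
tcp_rot: [3.141, 0.002, 1.566]
ft_force: [0.9, 0.7, -0.5]
finger_gap: 0.0292
grip_force: 32.0
```

Next, to above the pedestal.

>>> servo_tool(
  commands=[
    {"xyz": [-0.05,0,0],"turn": [0,0,0],"fingers": 20},
    {"xyz": [-0.1,0,0],"turn": [0,0,0],"fingers": 20},
    {"xyz": [-0.15,-0.01,0],"turn": [0,0,0],"fingers": 20},
    {"xyz": [-0.2,-0.016,0],"turn": [0,0,0],"fingers": 20},
    {"xyz": [-0.222,-0.016,0],"turn": [0,0,0],"fingers": 20},
  ],
)

```text
clock: 5.28
position: [0.5091, 0.0121, 0.3304]
tcp_rot: [-3.141, 0.0, 1.569]
ft_force: [-0.5, 0.7, -1.4]
finger_gap: 0.0288
grip_force: 32.0
```

>>> servo_tool(
  commands=[
    {"xyz": [0,0,0.0],"turn": [0,0,0],"fingers": 20},
    {"xyz": [0,0,0.05],"turn": [0,0,0],"fingers": 20},
    {"xyz": [0,0,0.1],"turn": [0,0,0],"fingers": 20},
    {"xyz": [0,0,0.13],"turn": [0,0,0],"fingers": 20},
    {"xyz": [0,0,0.13],"turn": [0,0,0],"fingers": 20},
  ],
)

```text
clock: 5.9
position: [0.5085, 0.0162, 0.1984]
tcp_rot: [-3.137, -0.0, 1.573]
ft_force: [-0.1, 1.1, -0.7]
finger_gap: 0.0294
grip_force: 31.9
```

Run:
```python
from h import *
o=bot.get_obs();print(o['position'],o['tcp_rot'])
for n in ('scene','wrist','side'): snap(n,n+'3')
for tag in('scene3','side3'):
    P,p,ok=cloud(tag);m=ok&(abs(P[...,0]-.51)<.05)&(abs(P[...,1]-.01)<.05)&(P[...,2]>.12)&(P[...,2]<.22)&(p.min(2)>85)
    q=P[m];print(tag,m.sum(),q.min(0).round(3),q.max(0).round(3),np.median(q,axis=0).round(3))
a,b=[cv2.imread(f'pics/{t}3.png') for t in('scene','side')]
cv2.imwrite('pics/c4.png',np.hstack([cv2.resize(a[90:260,70:240],(400,400)),cv2.resize(b[60:210,230:380],(400,400))]))
```

```text
[0.5084927  0.01618251 0.19842152] [-3.13693338e+00 -3.14038337e-04  1.57322524e+00]
scene3 149 [ 0.486 -0.008  0.17 ] [0.537 0.042 0.217] [0.512 0.03  0.18 ]
side3 95 [0.481 0.004 0.178] [0.537 0.043 0.218] [0.511 0.03  0.181]
```

View pics/c4.png

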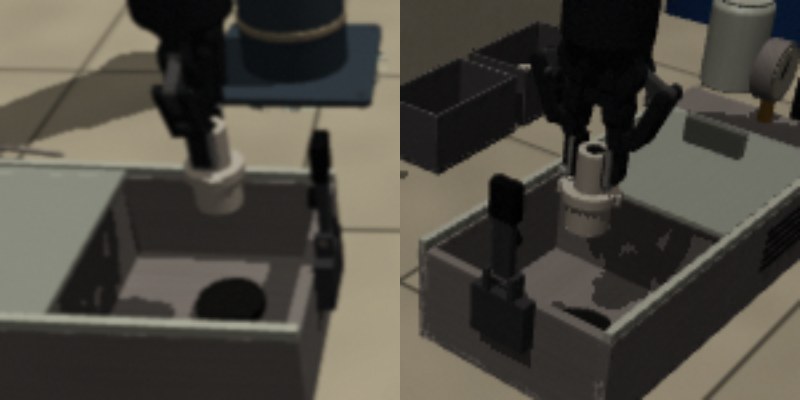

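The nozzle hangs upright under the fingers (crop, left (215,180)), with the pedestal at (230,300) below. Lowering.

>>> servo_tool(
  commands=[
    {"xyz": [-0.006,0.0015,0.03],"turn": [0,0,0],"fingers": 20},
    {"xyz": [-0.006,0.0015,0.06],"turn": [0,0,0],"fingers": 20},
    {"xyz": [-0.006,0.0015,0.09],"turn": [0,0,0],"fingers": 20},
    {"xyz": [-0.006,0.0015,0.107],"turn": [0,0,0],"fingers": 20},
    {"xyz": [-0.006,0.0015,0.107],"turn": [0,0,0],"fingers": 20},
  ],
)

```text
clock: 6.68
position: [0.5116, 0.0086, 0.0936]
tcp_rot: [3.141, -0.0, 1.571]
ft_force: [-0.5, -0.3, -0.9]
finger_gap: 0.0292
grip_force: 32.0
```

>>> servo_tool(
  commands=[
    {"xyz": [0,0,0],"turn": [0,0,0],"fingers": 20},
    {"xyz": [0,0,0],"turn": [0,0,0],"fingers": 20},
  ],
)

```text
clock: 6.92
position: [0.5119, 0.0084, 0.0945]
tcp_rot: [3.139, -0.0, 1.571]
ft_force: [0.4, -0.0, -1.3]
finger_gap: 0.0291
grip_force: 32.0
```

>>> servo_tool(
  commands=[
    {"xyz": [0.0015,-0.0015,0.005],"turn": [0,0,0],"fingers": 20},
    {"xyz": [0.0015,-0.0015,0.009],"turn": [0,0,0],"fingers": 20},
    {"xyz": [0.0015,-0.0015,0.012],"turn": [0,0,0],"fingers": 20},
    {"xyz": [0.0015,-0.0015,0.012],"turn": [0,0,0],"fingers": 20},
    {"xyz": [0.0015,-0.0015,0.012],"turn": [0,0,0],"fingers": 20},
  ],
)

```text
clock: 7.55
position: [0.5105, 0.0098, 0.0816]
tcp_rot: [3.14, -0.0, 1.571]
ft_force: [1.1, -0.6, 4.5]
finger_gap: 0.0292
grip_force: 31.1
```

Light contact at the expected height, so releasing.

>>> servo_tool(
  commands=[
    {"xyz": [0,0,0],"turn": [0,0,0],"fingers": 45},
    {"xyz": [0,0,0],"turn": [0,0,0],"fingers": 60},
    {"xyz": [0,0,0],"turn": [0,0,0],"fingers": 65},
    {"xyz": [0,0,0],"turn": [0,0,0],"fingers": 65},
  ],
)

```text
clock: 8.05
position: [0.5095, 0.0098, 0.0812]
tcp_rot: [-3.141, 0.0, 1.571]
ft_force: [-0.4, 0.1, 0.5]
finger_gap: 0.0553
grip_force: 0.0
```

>>> servo_tool(
  commands=[
    {"xyz": [0,0,-0.02],"turn": [0,0,0],"fingers": 65},
    {"xyz": [0,0,-0.05],"turn": [0,0,0],"fingers": 65},
    {"xyz": [0,0,-0.1],"turn": [0,0,0],"fingers": 65},
    {"xyz": [0,0,-0.15],"turn": [0,0,0],"fingers": 65},
    {"xyz": [0,0,-0.18],"turn": [0,0,0],"fingers": 65},
  ],
)

```text
clock: 8.68
position: [0.51, 0.0097, 0.2638]
tcp_rot: [3.139, -0.0, 1.571]
ft_force: [0.4, 0.1, 0.5]
finger_gap: 0.0554
grip_force: 0.0
```

>>> servo_tool(
  commands=[
    {"xyz": [-0.06,0,0],"turn": [0,0,0],"fingers": 65},
    {"xyz": [-0.12,0,0],"turn": [0,0,0],"fingers": 65},
    {"xyz": [-0.15,0,0],"turn": [0,0,0],"fingers": 65},
    {"xyz": [-0.15,0,0],"turn": [0,0,0],"fingers": 65},
    {"xyz": [-0.15,0,0],"turn": [0,0,0],"fingers": 65},
  ],
)

```text
clock: 9.3
position: [0.5096, -0.1393, 0.2611]
tcp_rot: [-3.141, -0.001, 1.571]
ft_force: [-0.2, 0.8, 0.1]
finger_gap: 0.0559
grip_force: 0.0
```

Run:
```python
from h import *
o=bot.get_obs();print(o['position'],o['tcp_rot'])
for n in ('scene','wrist','side'): snap(n,n+'4')
for tag in('scene4','side4','wrist4'):
    P,p,ok=cloud(tag)
    b=ok&(abs(P[...,0]-.51)<.05)&(abs(P[...,1]-.01)<.05)
    for lo,hi in((.085,.105),(.018,.026)):
        m=b&(P[...,2]>lo)&(P[...,2]<hi)
        if lo<.05: m&=p.max(2)<60
        q=P[m]
        if len(q): print(tag,lo,m.sum(),q.min(0).round(4),q.max(0).round(4))
    q=P[ok&(P[...,2]>.118)&(P[...,2]<.15)&(abs(P[...,0]-.52)<.06)&(P[...,1]>-.3)&(P[...,1]<-.15)]
    if len(q): print('handle',len(q),q.min(0).round(4),q.max(0).round(4),cv2.minAreaRect(q[:,:2].astype(np.float32)))
a,b,c=[cv2.imread(f'pics/{t}4.png') for t in('scene','side','wrist')]
cv2.imwrite('pics/c5.png',np.hstack([cv2.resize(a[90:260,70:240],(266,266)),cv2.resize(b[60:210,230:380],(266,266)),cv2.resize(c,(266,266))]))
```

```text
[ 0.50960187 -0.13934272  0.26114555] [-3.14126086e+00 -6.95494932e-04  1.57135998e+00]
scene4 0.085 178 [ 0.4961 -0.0045  0.0852] [0.5264 0.0256 0.1009]
scene4 0.018 201 [ 0.4844 -0.0217  0.0183] [0.5371 0.0416 0.0252]
handle 414 [ 0.4865 -0.2517  0.118 ] [ 0.5573 -0.2356  0.1445] ((0.5218350887298584, -0.24340812861919403), (0.015856273472309113, 0.07086798548698425), 88.29275512695312)
side4 0.085 111 [ 0.4935 -0.0033  0.085 ] [0.5232 0.0288 0.0999]
side4 0.018 18 [ 0.4879 -0.0201  0.0201] [ 5.025e-01 -4.000e-04  2.330e-02]
handle 225 [ 0.4841 -0.2475  0.1181] [ 0.5547 -0.2316  0.143 ] ((0.519233763217926, -0.2393818497657776), (0.015185678377747536, 0.07090795785188675), 87.80907440185547)
wrist4 0.085 1041 [ 0.4948 -0.0044  0.0854] [0.5239 0.0232 0.1017]
wrist4 0.018 709 [ 0.4785 -0.0231  0.0185] [0.5411 0.019  0.0256]
handle 1536 [ 0.4852 -0.2498  0.1181] [ 0.5553 -0.2357  0.1444] ((0.5202392339706421, -0.24299703538417816), (0.013420439325273037, 0.07026663422584534), 88.90396881103516)
```

View pics/c5.png

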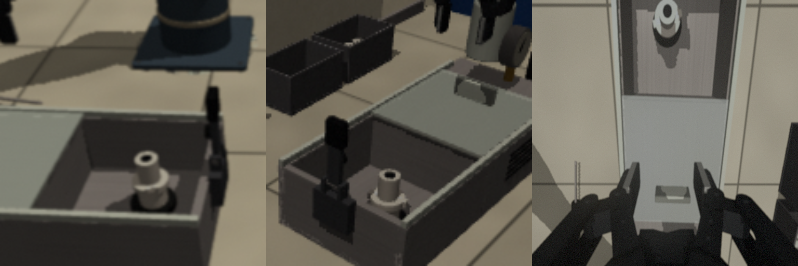

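The nozzle stands centred on the pedestal: axis at about (0.5105, 0.010), pedestal at (0.5095, 0.0095). I'll check the gauge clearance behind the handle before dropping closed fingers there.

Run:
```python
from h import *
for tag in('scene4','side4','scene0'):
    P,p,ok=cloud(tag);q=P[ok&(P[...,2]>.15)&(P[...,2]<.205)&(abs(P[...,0]-.52)<.12)&(P[...,1]>-.45)&(P[...,1]<-.28)]
    if len(q): print(tag,len(q),q.min(0).round(3),q.max(0).round(3))
```

```text
side4 285 [ 0.501 -0.388  0.15 ] [ 0.531 -0.321  0.198]
```

>>> servo_tool(
  commands=[
    {"xyz": [-0.05,0.005,0],"turn": [0,0,0],"fingers": 0},
    {"xyz": [-0.1,0.011,0],"turn": [0,0,0],"fingers": 0},
    {"xyz": [-0.137,0.011,0],"turn": [0,0,0],"fingers": 0},
    {"xyz": [-0.137,0.011,0],"turn": [0,0,0],"fingers": 0},
    {"xyz": [-0.137,0.011,0],"turn": [0,0,0],"fingers": 0},
  ],
)

```text
clock: 10.07
position: [0.521, -0.2758, 0.2611]
tcp_rot: [-3.141, -0.001, 1.572]
ft_force: [0.3, 0.9, -0.4]
finger_gap: -0.0
grip_force: 0.0
```

>>> servo_tool(
  commands=[
    {"xyz": [0.006,0,0.04],"turn": [0,0,0],"fingers": 0},
    {"xyz": [0.006,0,0.08],"turn": [0,0,0],"fingers": 0},
    {"xyz": [0.006,0,0.11],"turn": [0,0,0],"fingers": 0},
    {"xyz": [0.006,0,0.122],"turn": [0,0,0],"fingers": 0},
    {"xyz": [0.006,0,0.122],"turn": [0,0,0],"fingers": 0},
  ],
)

```text
clock: 10.7
position: [0.5208, -0.2702, 0.1392]
tcp_rot: [-3.141, -0.001, 1.572]
ft_force: [0.2, 0.7, -0.4]
finger_gap: -0.0
grip_force: 0.0
```

>>> servo_tool(
  commands=[
    {"xyz": [0.01,0,0],"turn": [0,0,0],"fingers": 0},
    {"xyz": [0.02,0,0],"turn": [0,0,0],"fingers": 0},
    {"xyz": [0.03,0.001,0],"turn": [0,0,0],"fingers": 0},
    {"xyz": [0.045,0.001,0],"turn": [0,0,0],"fingers": 0},
    {"xyz": [0.06,0.001,0],"turn": [0,0,0],"fingers": 0},
  ],
)

```text
clock: 11.32
position: [0.5219, -0.21, 0.1395]
tcp_rot: [3.141, 0.0, 1.571]
ft_force: [1.4, -1.4, 0.8]
finger_gap: -0.0
grip_force: 1.0
```

>>> servo_tool(
  commands=[
    {"xyz": [0.025,0.001,0],"turn": [0,0,0],"fingers": 0},
    {"xyz": [0.05,0.001,0],"turn": [0,0,0],"fingers": 0},
    {"xyz": [0.075,0.002,0],"turn": [0,0,0],"fingers": 0},
    {"xyz": [0.1,0.002,0],"turn": [0,0,0],"fingers": 0},
    {"xyz": [0.125,0.003,0],"turn": [0,0,0],"fingers": 0},
  ],
)

```text
clock: 11.95
position: [0.5243, -0.0847, 0.1393]
tcp_rot: [-3.141, -0.0, 1.571]
ft_force: [0.9, -2.0, 1.4]
finger_gap: -0.0002
grip_force: 1.1
```

>>> servo_tool(
  commands=[
    {"xyz": [0.006,0,0],"turn": [0,0,0],"fingers": 0},
    {"xyz": [0.012,0,0],"turn": [0,0,0],"fingers": 0},
    {"xyz": [0.018,0,0],"turn": [0,0,0],"fingers": 0},
    {"xyz": [0.024,0,0],"turn": [0,0,0],"fingers": 0},
    {"xyz": [0.026,0,0],"turn": [0,0,0],"fingers": 0},
  ],
)

```text
clock: 12.58
position: [0.5246, -0.063, 0.1393]
tcp_rot: [3.141, 0.003, 1.568]
ft_force: [0.9, -15.2, -2.9]
finger_gap: -0.0001
grip_force: 7.3
```

The door is at its stop (15 N at y = -0.063). Backing off, lifting, and crossing over the clamp to its outer side.

>>> servo_tool(
  commands=[
    {"xyz": [-0.01,0,0],"turn": [0,0,0],"fingers": 0},
    {"xyz": [-0.01,0,-0.04],"turn": [0,0,0],"fingers": 0},
    {"xyz": [-0.01,0,-0.1],"turn": [0,0,0],"fingers": 0},
    {"xyz": [-0.01,0,-0.15],"turn": [0,0,0],"fingers": 0},
    {"xyz": [-0.01,0,-0.16],"turn": [0,0,0],"fingers": 0},
  ],
)

```text
clock: 13.2
position: [0.5257, -0.0704, 0.3026]
tcp_rot: [3.136, -0.0, 1.571]
ft_force: [-0.7, 0.5, -1.5]
finger_gap: -0.0002
grip_force: 0.0
```

Run:
```python
from h import *
o=bot.get_obs();print(o['position'])
for n in ('scene','side'): snap(n,n+'5')
for tag in('scene5','side5'):
    P,p,ok=cloud(tag)
    q=P[ok&(P[...,2]>.118)&(P[...,2]<.15)&(abs(P[...,0]-.52)<.06)&(P[...,1]>-.1)&(P[...,1]<0.0)]
    if len(q): print('handle',len(q),q.min(0).round(4),q.max(0).round(4),cv2.minAreaRect(q[:,:2].astype(np.float32)))
    q=P[ok&(P[...,2]>.15)&(P[...,2]<.24)&(abs(P[...,0]-.53)<.05)&(P[...,1]>.06)&(P[...,1]<.2)]
    if len(q): print('clamp',len(q),q.min(0).round(4),q.max(0).round(4))
```

```text
[ 0.52568486 -0.07040471  0.30260871]
handle 318 [ 0.491 -0.054  0.118] [ 0.5632 -0.04    0.1445] ((0.5271226763725281, -0.046952057629823685), (0.012886333279311657, 0.07223842293024063), 88.9248046875)
clamp 324 [0.518  0.0984 0.1503] [0.5472 0.1182 0.2221]
handle 262 [ 0.4898 -0.0518  0.1182] [ 0.5612 -0.0366  0.1441] ((0.5254971981048584, -0.044639527797698975), (0.015125498175621033, 0.07142045348882675), 89.0262680053711)
clamp 335 [0.5152 0.1006 0.15  ] [0.5444 0.1215 0.2204]
```

>>> servo_tool(
  commands=[
    {"xyz": [0.06,0.003,0],"turn": [0,0,0],"fingers": 0},
    {"xyz": [0.12,0.006,0],"turn": [0,0,0],"fingers": 0},
    {"xyz": [0.18,0.006,0],"turn": [0,0,0],"fingers": 0},
    {"xyz": [0.233,0.006,0],"turn": [0,0,0],"fingers": 0},
    {"xyz": [0.233,0.006,0],"turn": [0,0,0],"fingers": 0},
  ],
)

```text
clock: 13.92
position: [0.5289, 0.168, 0.2967]
tcp_rot: [-3.137, -0.001, 1.579]
ft_force: [-0.4, -0.6, -0.0]
finger_gap: -0.0001
grip_force: 0.0
```

Run:
```python
from h import *
for t in('scene','side'):
  for s,lo,hi in(('5',.05,.14),('4',-.14,0),('0',-.14,0)):
    P,p,ok=cloud(t+s);b=ok&(P[...,0]>.56)&(P[...,0]<.61)
    for a in np.arange(lo,hi,.006):
        q=P[b&(P[...,1]>=a)&(P[...,1]<a+.006)]
        if len(q): print(t+s,round(a+.003,3),len(q),np.median(q[:,2]).round(4),end=' | ')
    print()
```

```text
scene5 0.053 48 0.1128 | scene5 0.059 57 0.1127 | scene5 0.065 52 0.1127 | scene5 0.071 54 0.1128 | scene5 0.077 57 0.1127 | scene5 0.083 53 0.1126 | scene5 0.089 54 0.1128 | scene5 0.095 74 0.1115 | scene5 0.101 271 0.0593 | scene5 0.107 87 0.0018 | scene5 0.113 92 0.0022 | scene5 0.119 66 0.001 | scene5 0.125 50 0.0008 | scene5 0.131 51 0.0009 | scene5 0.137 52 0.0009 | scene5 0.143 52 0.0006 | 
scene4 -0.137 168 0.3249 | scene4 -0.131 278 0.3238 | scene4 -0.125 87 0.1133 | scene4 -0.119 52 0.1126 | scene4 -0.113 52 0.1126 | scene4 -0.107 185 0.0898 | scene4 -0.101 70 0.1117 | 
scene0 -0.137 50 0.1126 | scene0 -0.131 52 0.1125 | scene0 -0.125 57 0.1127 | scene0 -0.119 55 0.1126 | scene0 -0.113 55 0.1126 | scene0 -0.107 181 0.0893 | scene0 -0.101 53 0.1115 | scene0 0.001 6 0.3011 | 
side5 0.053 13 0.1116 | side5 0.059 13 0.1114 | side5 0.065 16 0.1117 | side5 0.071 20 0.1115 | side5 0.077 19 0.1119 | side5 0.083 26 0.1115 | side5 0.089 24 0.1115 | side5 0.095 55 0.1097 | side5 0.101 415 0.0482 | side5 0.107 53 0.0005 | side5 0.113 30 0.0 | side5 0.119 38 0.0003 | side5 0.125 28 -0.0
[... 504 characters left out ...]
| side4 -0.035 13 0.0092 | side4 -0.029 15 0.0099 | side4 -0.023 20 0.0094 | side4 -0.017 13 0.0102 | 
side0 -0.137 22 0.1114 | side0 -0.131 15 0.111 | side0 -0.125 17 0.1116 | side0 -0.119 19 0.1114 | side0 -0.113 21 0.1124 | side0 -0.107 396 0.0596 | side0 -0.101 100 0.0637 | side0 -0.095 31 0.0102 | side0 -0.089 22 0.0091 | side0 -0.083 16 0.0091 | side0 -0.077 21 0.0089 | side0 -0.071 19 0.0093 | side0 -0.065 19 0.01 | side0 -0.059 20 0.0098 | side0 -0.053 25 0.0102 | side0 -0.047 23 0.0095 | side0 -0.041 23 0.0092 | side0 -0.035 22 0.0094 | side0 -0.029 16 0.0092 | side0 -0.023 22 0.0093 | side0 -0.017 12 0.0095 | side0 -0.011 36 0.3167 | side0 -0.005 51 0.3178 | side0 0.001 35 0.3248 |
```

The door edge is flush at the front wall (about 0.10), so it is shut. Lowering outside the clamp lever.

>>> servo_tool(
  commands=[
    {"xyz": [-0.003,0.002,0.04],"turn": [0,0,0],"fingers": 0},
    {"xyz": [-0.006,0.002,0.07],"turn": [0,0,0],"fingers": 0},
    {"xyz": [-0.006,0.002,0.085],"turn": [0,0,0],"fingers": 0},
    {"xyz": [-0.006,0.002,0.085],"turn": [0,0,0],"fingers": 0},
    {"xyz": [-0.006,0.002,0.085],"turn": [0,0,0],"fingers": 0},
  ],
)

```text
clock: 14.55
position: [0.5332, 0.1568, 0.2151]
tcp_rot: [3.141, -0.0, 1.571]
ft_force: [0.7, 0.0, -0.2]
finger_gap: 0.0
grip_force: 0.0
```

>>> servo_tool(
  commands=[
    {"xyz": [-0.015,-0.002,0.005],"turn": [0,0,0],"fingers": 0},
    {"xyz": [-0.028,-0.002,0.005],"turn": [0,0,0],"fingers": 0},
    {"xyz": [-0.04,-0.002,0.006],"turn": [0,0,0],"fingers": 0},
    {"xyz": [-0.053,-0.002,0.007],"turn": [0,0,0],"fingers": 0},
    {"xyz": [-0.06,-0.002,0.01],"turn": [0,0,0],"fingers": 0},
  ],
)

```text
clock: 15.18
position: [0.5308, 0.0956, 0.2044]
tcp_rot: [3.141, 0.0, 1.57]
ft_force: [-0.3, 1.9, 1.7]
finger_gap: -0.0001
grip_force: 0.9
```

>>> servo_tool(
  commands=[
    {"xyz": [-0.014,0,0.0065],"turn": [0,0,0],"fingers": 0},
    {"xyz": [-0.023,0,0.014],"turn": [0,0,0],"fingers": 0},
    {"xyz": [-0.031,0,0.0235],"turn": [0,0,0],"fingers": 0},
    {"xyz": [-0.0375,0,0.034],"turn": [0,0,0],"fingers": 0},
    {"xyz": [-0.041,0,0.043],"turn": [0,0,0],"fingers": 0},
  ],
)

```text
clock: 15.8
position: [0.5305, 0.0552, 0.1604]
tcp_rot: [-3.141, 0.0, 1.571]
ft_force: [-0.5, -0.4, 1.2]
finger_gap: 0.0001
grip_force: 0.8
```

>>> servo_tool(
  commands=[
    {"xyz": [-0.003,0,0.005],"turn": [0,0,0],"fingers": 0},
    {"xyz": [-0.004,0,0.01],"turn": [0,0,0],"fingers": 0},
    {"xyz": [-0.004,0,0.014],"turn": [0,0,0],"fingers": 0},
    {"xyz": [-0.004,0,0.016],"turn": [0,0,0],"fingers": 0},
    {"xyz": [-0.004,0,0.016],"turn": [0,0,0],"fingers": 0},
  ],
)

```text
clock: 16.42
position: [0.5308, 0.0517, 0.1468]
tcp_rot: [3.14, -0.0, 1.571]
ft_force: [-5.3, -1.4, 20.6]
finger_gap: 0.0001
grip_force: 10.0
```

Stop reached at the predicted height with 20 N. Lifting clear and checking.

>>> servo_tool(
  commands=[
    {"xyz": [0,0,-0.03],"turn": [0,0,0],"fingers": 0},
    {"xyz": [0,0,-0.08],"turn": [0,0,0],"fingers": 0},
    {"xyz": [0,0.05,-0.13],"turn": [0,0,0],"fingers": 0},
    {"xyz": [0,0.1,-0.16],"turn": [0,0,0],"fingers": 0},
    {"xyz": [0,0.1,-0.16],"turn": [0,0,0],"fingers": 0},
  ],
)

```text
clock: 17.05
position: [0.6344, 0.0521, 0.3074]
tcp_rot: [3.136, -0.0, 1.571]
ft_force: [0.0, -0.2, -1.3]
finger_gap: -0.0001
grip_force: 0.0
```

Run:
```python
from h import *
o=bot.get_obs();print(o['position'],o['ft_force'])
for n in ('scene','side'): snap(n,n+'6')
for t in('scene6','side6'):
    P,p,ok=cloud(t)
    for a in np.arange(.02,.12,.02):
        q=P[ok&(abs(P[...,0]-.530)<.008)&(abs(P[...,1]-a)<.008)&(P[...,2]<.2)]
        if len(q): print(t,round(a,3),np.percentile(q[:,2],90).round(4),end=' | ')
    q=P[ok&(P[...,2]>.118)&(P[...,2]<.15)&(abs(P[...,0]-.52)<.06)&(P[...,1]>-.1)&(P[...,1]<0.0)];print('handle',q.min(0).round(3),q.max(0).round(3))
a,b=[cv2.imread(f'pics/{t}6.png') for t in('scene','side')]
cv2.imwrite('pics/c6.png',np.hstack([cv2.resize(a[100:300,0:400],(440,300))[:, :440],cv2.resize(b[70:330,120:400],(340,300))]))
```

```text
[0.63436003 0.05205243 0.30735417] [ 0.00209081 -0.22806371 -1.30219404]
scene6 0.02 0.1341 | scene6 0.04 0.1348 | scene6 0.06 0.1326 | scene6 0.08 0.1323 | scene6 0.1 0.1321 | handle [ 0.491 -0.054  0.118] [ 0.563 -0.04   0.144]
side6 0.02 0.1329 | side6 0.04 0.1337 | side6 0.06 0.1318 | side6 0.08 0.1309 | side6 0.1 0.1309 | handle [ 0.49  -0.052  0.118] [ 0.561 -0.037  0.143]
```

View pics/c6.png

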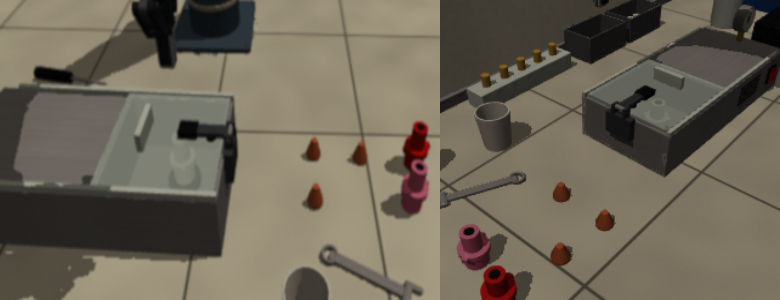

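The lever is level (left (207,130)), the door is shut with the nozzle upright under it (left (185,165)), and the cones are untouched. Handing in.

```bash
python3 -c "
from rig import bot
print(bot.hand_in())"
```

```text
the job is handed in; nothing more can be done
None
```

The job is done and handed in at about 17 s: the white nozzle stands upright, centred on the pedestal to within about 1 mm, the door is at its stop, the clamp lever is level, and the cone tips were left alone.

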